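Change the cartridges of a three-bay reader

ROBOT

A 7-joint arm with a two-finger parallel gripper is mounted at the origin on the work surface. World frame = base frame: x ahead of the robot, y to its left, z up, the work surface at z = 0. Lengths are in m, angles in rad, forces in N, time in s.
With the tool pointing down it reaches from about 0.425 to 0.875 m from the base axis. Payload 4.7 kg.
Tool frame: the origin (TCP) lies midway between the tips of the shut fingers; the grasp point (between the pads) lies 19 mm behind it (ctrl.grip_point_offset is the distance from the TCP to the grasp point, in m); z points along the fingers, y is the line along which they close (so a half turn about z gives the same grasp; the last joint's range is limited). The gripper opens to 87 mm and grips with 3 to 60 N. Pads are 19 mm wide; open, the fingers measure 117 mm over their backs; the gripper's body (75 mm by 190 mm) begins 51 mm behind the grasp point.
Start: joints at [1.363, 0.321, -0.07, 1.45, 0.023, 1.371, -0.057], TCP at [0.143, -0.634, 0.223] pointing down, gripper open.
Joint ranges: [-2.86, 2.86], [-0.3, 2.09], [-1.38, 1.24], [0.06, 2.45], [-1.56, 4.7], [0.09, 2.05], [-2.69, 2.69]. Speed limits (rad/s): [2.57, 2.57, 3.14, 3.14, 3.14, 3.14, 3.14].

INTERFACE

Orientations are given as a rotation vector (axis times angle).
In Python, from bench import ctrl gives the robot as it stands.
- The arm moves only by the tool move_arm, never from a script. Its argument "increments" is text: rows parted by semicolons, each of 7 numbers parted by spaces: the shift along the world's x, y, z in mm, then the turn, a rotation vector about the world's x, y, z in degrees, then the closure in counts, from 0 (fully open) to 255 (shut). A call has exactly 8 rows; each row shifts and turns the commanded pose from where the row before left it; what a row does not reach is not made up. A row lasts 1/12 s, in which the tool goes at most 41.7 mm and 7.16 degrees, less where a joint would pass 70% of its speed; a pose out of reach is approached as far as the arm can. A call with a gripper value outside its range is refused whole. The fingers move at their own pace and stop on an object; "grip_force" is the grip in N (left out, the last holds). Time passes only in rows, so rows that do not move let the fingers close, or fill a call up. It gives the time, the measured TCP pose, the force, the opening and the grip force at its end, in the units of the state.
- ctrl.get_state(): the state, without advancing time (a new reading comes with each control period).
- ctrl.get_image(name): name is "side" or "top"; returns a dict with "frame" (400x640x3 uint8, red, green, blue), "depth" (400x640 float32, m along the optical axis (not along the pixel's ray), 0 where there is no reading), "fx", "fy", "cx", "cy" (pixels), "position" and "orientation" of the camera in the world. Camera axes: x right, y down, z forward; pixel columns grow to the right and rows downward; lengths in m; the calibration is good to about 2 mm. A picture is of the moment at which its call begins.
- ctrl.close_job(): hands the job in; it is judged then, once.
Trained networks look in a picture, given as the dict that the camera call returned (one of the last four; its "shot" number tells which), for a name from the list of things; names that differ only in an ending like _2 or _b are one class to them, and where a whole thing is asked for, a point or a joint stands for the part that bears it (a point fixed in the world has none). Each returns a list of dicts, best first, with "score" (0 to 1); they miss things now and then, are a little off and sometimes report something else, mostly with a low value. They report only what shows in the picture. A call takes as long as a camera call.
- ctrl.find_in(target, picture): "centre" ([x, y, z] in m, in world coordinates, good to about 4 mm: the middle of the surface that is visible of it).
- ctrl.silhouettes(target, picture): "region" (400x640 bool, what is visible of it).
The state is a dict: "time": time; "joint_positions": joint angles; "qd": joint speeds; "joint_torque": joint torques, N m; "position": TCP position; "tool_rot": TCP orientation; "ft_force": force on the tool from outside, world axes, zero at the start; "torque": the same for the moment, N m; "grip_width": opening from 0.0 (shut) to 1.0 (fully open); "grip_force": force on a finger pad.
Only numpy, scipy, OpenCV 4.12 (cv2) and the standard library are available. Lean on these libraries where they do the work, as an engineer would, in place of code of your own. Each camera call takes 0.05 s, during which the arm holds its last target. There are 200 camera calls.

TASK

Change the cartridges in the three-bay reader: swing the reading head out of the way, press the used cartridge (the one already in a bay) so that its catch lets it pop up, lift it out and put it in the steel waste tray. Then stand every fresh cartridge from the bench in a bay of its own and press it down until the catch holds it down. Finally swing the reading head so that it stands centred over the cartridge with the round cap, and leave the other things on the bench where they are.

Things in the scene. Friction and masses are not known exactly. Their poses are not given: they have to be found in the camera images.
- reader: aluminium base plate of the reader, fixed, 215 x 270 x 8 mm. Origin: on the bench, on the vertical axis of the steel post (26 mm thick) of the swing arm; plate from 190 mm on its own -x side (the robot's side) to 25 mm on its +x side. Three bays stand on it, 130 mm from the post's axis: one straight to -x, the others 38 degrees to either side; all have the plate's yaw.
- head_arm (a joint): angle of the swing arm about the post, rad, -2.0 to 2.0, anticlockwise seen from above. 0: the arm points along the reader's -x, over the middle bay; positive swings to the reader's -y; +-0.66: over the outer bays; beyond 1.8 either way it is clear of all bays for a gripper. The arm's top is 118 mm above the bench. It stays where it is left (about 1.4 N at the knob moves it).
- head_centre (a point): centre of the underside of the reading head, a white round head 44 mm in diameter, 30 mm high, at the end of the swing arm, 130 mm from the post's axis; the underside is 110 mm above the bench
- head_knob (a point): middle (half height) of the upright round black knob on top of the reading head, 16 mm in diameter, 30 mm high (its foot 140 mm, its top 170 mm above the bench): the grip for swinging the arm
- bay1_mouth (a point): centre of the mouth of bay1, level with the block's top, 72 mm above the bench; axes as the reader's. A bay is a grey block 64 (x) x 76 (y) mm with a rectangular well 32 (x) x 50 (y) mm, its mouth bevelled 5 mm. The well's floor is a sprung carriage with a push-push catch; a small white pointer on the robot-side face shows its height. The used cartridge starts held down in bay1.
- bay2_mouth (a point): the same of bay2, empty at the start, its carriage up. Which bay stands where changes.
- bay3_mouth (a point): the same of bay3, which is empty at the start, its carriage up
- catch1 (a joint): how far bay1's carriage is pressed down, m: 0 = up (well floor 39.5 mm below the mouth; a cartridge's body stands 18.5 mm above the block), about 0.0117 = held by the catch (it stands 7 mm above the block), 0.0185 = rigid stop (flush with the block). Pressing past 0.0165 and letting go makes the catch hold if the carriage was up, or lets it rise to 0 in half a second if it was held.
- catch2 (a joint): the same of bay2. The springs of the carriages give 3 N when up and 5 N at the stop; they also resist quick motion (35 N per m/s).
- catch3 (a joint): the same of bay3
- used: used cartridge, upright white plastic block 28 (x) x 46 (y) x 58 mm high, about 90 g, flat top; origin in the centre of its underside. Starts held down in bay1, its sides parallel to the bay's.
- test1: fresh cartridge, the same shape as the used one (28 x 46 x 58 mm, flat top), standing on the bench; origin in the centre of its underside; may be absent
- test2: another fresh cartridge like test1; may be absent
- control: fresh control cartridge, standing on the bench: the same block 28 x 46 x 58 mm with a round cap 22 mm in diameter and 8 mm high in the middle of its top (66 mm in all); origin in the centre of its underside; always there
- waste: steel waste tray, open on top, 160 (x) x 140 (y) x 35 mm high, walls and floor 4 mm; fixed; origin in the centre of its underside
- dish: round clear dish, 86 mm across, 14 mm high, loose on the bench; a bystander to be left where it is
- marker: black marker pen, 120 mm long, loose on the bench; a bystander to be left where it is
- jar: amber jar, 52 mm across, 60 mm high, loose on the bench; a bystander to be left where it is
- timer: grey timer, 60 x 70 x 18 mm, loose on the bench; a bystander to be left where it is
- beaker: glass beaker, 60 mm across, 65 mm high, loose on the bench; a bystander to be left where it is
- vial: amber vial, 30 mm across, 50 mm high, loose on the bench; a bystander to be left where it is
- forceps: flat steel hand tool, 150 mm long, loose on the bench; a bystander to be left where it is

How it is judged:
On the way:
1. the used cartridge has been pressed and its catch has let it rise, still in its bay (value of joint catch1 below 0.004 m and horizontal distance between used and bay1_mouth below 0.008 m and z of used in the frame of bay1_mouth below -0.034 m), for 0.1 s.
At the end, for the whole second after the job is handed in: Each fresh cartridge present is upright in a bay (within 8 mm of its centre) and held down by the catch (carriage over 9.5 mm down); the used cartridge rests in the waste tray; the reading head's centre is within 10 mm, seen from above, of the capped cartridge's centre (((horizontal distance between test1 and bay1_mouth below 0.008 m and z of test1 in the frame of bay1_mouth below -0.048 m and value of joint catch1 above 0.0095 m) or (horizontal distance between test1 and bay2_mouth below 0.008 m and z of test1 in the frame of bay2_mouth below -0.048 m and value of joint catch2 above 0.0095 m) or (horizontal distance between test1 and bay3_mouth below 0.008 m and z of test1 in the frame of bay3_mouth below -0.048 m and value of joint catch3 above 0.0095 m)) and ((horizontal distance between test2 and bay1_mouth below 0.008 m and z of test2 in the frame of bay1_mouth below -0.048 m and value of joint catch1 above 0.0095 m) or (horizontal distance between test2 and bay2_mouth below 0.008 m and z of test2 in the frame of bay2_mouth below -0.048 m and value of joint catch2 above 0.0095 m) or (horizontal distance between test2 and bay3_mouth below 0.008 m and z of test2 in the frame of bay3_mouth below -0.048 m and value of joint catch3 above 0.0095 m)) and ((horizontal distance between control and bay1_mouth below 0.008 m and z of control in the frame of bay1_mouth below -0.048 m and value of joint catch1 above 0.0095 m) or (horizontal distance between control and bay2_mouth below 0.008 m and z of control in the frame of bay2_mouth below -0.048 m and value of joint catch2 above 0.0095 m) or (horizontal distance between control and bay3_mouth below 0.008 m and z of control in the frame of bay3_mouth below -0.048 m and value of joint catch3 above 0.0095 m)) and angle between each of test1, test2, control's own z axis and vertical below 0.15 rad and x of used in the frame of waste between -0.078 and 0.078 m and y of used in the frame of waste between -0.068 and 0.068 m and height (world z) of used below 0.05 m and linear speed of used below 0.02 m/s and horizontal distance between head_centre and control below 0.01 m); the robot touches nothing.
It fails at once if a bystander on the bench is shoved more than 4 cm from its place (distance of any of dish, marker, jar, timer, beaker, vial, forceps from where it was at the start of the episode above 0.04 m).
Of test1, test2 only 1 to 2 are there at a start; the rules pass over those that are not, and their reading is None.
At some moment in a run one of test1, test2, control may be knocked a few centimetres aside while the robot is not near it.
Once in a run the grip may slacken for a moment while it holds something.
It also fails if it takes over 210 s, if anything falls off the work surface, if the arm or the gripper's body presses on something with over 40 N, if the wrist force passes 120 N, or if a joint passes its speed limit or range.

## Working session

There is one attempt and no reset: what is moved stays moved. The work goes in short steps, Python scripts to look and compute and a tool call to move; the robot and the scene stay as the last step left them, time stands still between calls to the robot, and variables do not carry over. Pictures are saved under pics/ and viewed, at most 14 in all, crops included, and the job is handed in when it is done.

Besides the shell and the picture viewer there is one more tool, called after "Call:" in YAML: its name, and indented under it one key for each argument. move_arm: Moves the arm, as the interface text tells. Its arguments: {"type":"object","properties":{"increments":{"type":"string"},"grip_force":{"type":"number"}},"required":["increments"]}

```bash
mkdir -p pics
cat > h.py <<'E'
import numpy as np, cv2
from scipy.spatial.transform import Rotation as R
from bench import ctrl
def Rm(im):
    o=np.array(im["orientation"],float)
    return R.from_rotvec(o).as_matrix() if o.shape==(3,) else (o if o.shape==(3,3) else R.from_quat(o).as_matrix())
def cloud(im):
    d=im["depth"]; v,u=np.mgrid[0:400,0:640]
    p=np.stack([(u-im["cx"])/im["fx"]*d,(v-im["cy"])/im["fy"]*d,d],-1)
    return p@Rm(im).T+np.array(im["position"])
def save(im,n): cv2.imwrite("pics/"+n,cv2.cvtColor(im["frame"],cv2.COLOR_RGB2BGR))
def proj(im,p):
    q=(np.array(p)-im["position"])@Rm(im); return q[0]/q[2]*im["fx"]+im["cx"],q[1]/q[2]*im["fy"]+im["cy"]
E
python3 - <<'E'
from h import *
for n in("top","side"):
    im=ctrl.get_image(n); save(im,n+"0.png"); print(n,im["position"],im["orientation"],im["fx"])
    if n=="top": np.save("c.npy",cloud(im))
    for t in "reader head_centre head_knob used test1 control waste dish marker jar timer beaker vial forceps".split():
        print(t,[(np.round(r["centre"],3).tolist(),round(r["score"],2)) for r in ctrl.find_in(t,im)[:3]])
s=ctrl.get_state();print(s["time"],s["position"],s["tool_rot"],s["ft_force"])
E
```

```text
top [ 0.3010191  -0.02197654  1.10057857] [-2.08173762  2.14532612 -0.19381466] 395.9123397734378
reader [([0.576, 0.053, 0.008], 0.8)]
head_centre [([0.551, 0.078, 0.122], 0.81)]
head_knob [([0.551, 0.074, 0.116], 0.8), ([0.579, 0.051, 0.008], 0.3)]
used [([0.502, 0.04, 0.083], 0.55)]
test1 [([0.568, 0.275, 0.055], 0.78), ([0.476, 0.316, 0.058], 0.74)]
control [([0.345, 0.288, 0.059], 0.74), ([0.538, -0.034, 0.035], 0.51)]
waste [([0.252, 0.249, 0.02], 0.69), ([0.494, -0.332, 0.003], 0.67), ([0.346, 0.283, 0.061], 0.42)]
dish []
marker [([0.395, 0.398, 0.007], 0.66)]
jar [([0.348, 0.283, 0.06], 0.61), ([0.713, 0.277, 0.062], 0.55), ([0.578, 0.051, 0.008], 0.41)]
timer [([0.255, 0.249, 0.019], 0.68)]
beaker [([0.654, -0.37, 0.036], 0.82), ([0.501, 0.041, 0.081], 0.48)]
vial [([0.301, -0.261, 0.03], 0.5), ([0.552, 0.079, 0.121], 0.44)]
forceps [([0.436, -0.46, 0.005], 0.83), ([0.579, 0.051, 0.008], 0.62), ([0.492, -0.33, 0.002], 0.58)]
side [0.11060214 0.77245551 0.97496008] [-0.60319611  2.68811169 -1.12595595] 430.6686358464911
reader [([0.568, 0.089, 0.001], 0.73), ([0.499, 0.046, 0.077], 0.29)]
head_centre [([0.53, 0.089, 0.118], 0.59), ([0.388, 0.4, 0.012], 0.21)]
head_knob [([0.529, 0.09, 0.118], 0.84)]
used [([0.498, 0.047, 0.078], 0.58)]
test1 [([0.474, 0.333, 0.054], 0.7), ([0.56, 0.29, 0.049], 0.65), ([0.392, 0.399, 0.012], 0.29)]
control [([0.343, 0.304, 0.06], 0.66)]
waste [([0.495, -0.331, 0.005], 0.67)]
dish [([0.53, 0.422, 0.01], 0.6)]
marker [([0.391, 0.404, 0.012], 0.48)]
jar [([0.706, 0.291, 0.048], 0.83)]
timer [([0.258, 0.258, 0.014], 0.74), ([0.57, 0.089, -0.0], 0.68)]
beaker [([0.647, -0.351, 0.041], 0.83)]
vial []
forceps [([0.429, -0.456, 0.0], 0.86)]
1.5 [ 0.14298967 -0.63413416  0.22259919] [ 3.12214621e+00  3.47761862e-01 -3.11923293e-05] [-0.5845636   0.67750054 -0.14671722]
```

View pics/top0.png

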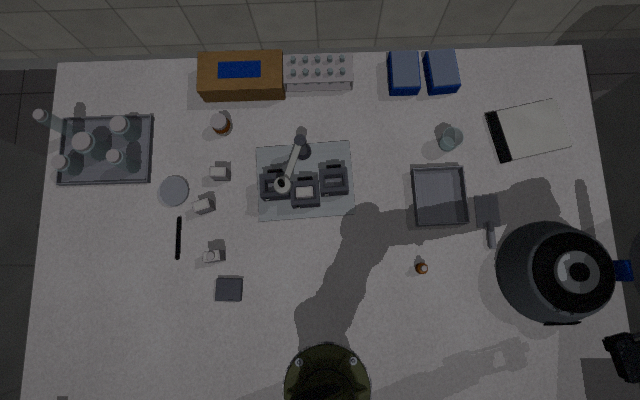

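View pics/side0.png

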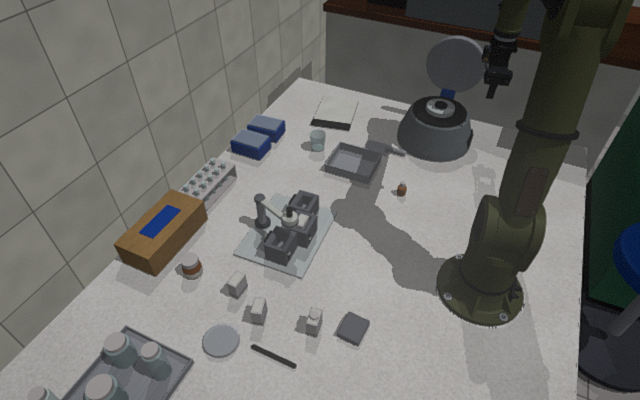

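The top view shows the reader around (305,180), its post at (302,147) and its head at (283,185). The used cartridge is in the middle bay at (305,190). The fresh ones are at (219,173), (203,204) and (211,256, capped). The tray is at (439,196). The side view agrees with this.

Run:
```python
from h import *
P=np.load("c.npy")
def rect(c,r,z0,z1,name):
    m=(np.hypot(P[...,0]-c[0],P[...,1]-c[1])<r)&(P[...,2]>z0)&(P[...,2]<z1)
    p=P[m][:,:2]; 
    if len(p)<5: print(name,len(p));return
    q=cv2.minAreaRect((p*1000).astype(np.float32)); print(name,len(p),"centre",np.round(q[0],1),"size",np.round(q[1],1),"ang",round(q[2],1),"z",P[m][:,2].mean().round(4))
rect((.577,.051),.2,.004,.012,"plate")
rect((.577,.051),.2,.066,.076,"blocks")
rect((.502,.04),.03,.0765,.09,"used")
rect((.568,.275),.04,.05,.07,"tA"); rect((.476,.316),.04,.05,.07,"tB"); rect((.345,.288),.04,.05,.0615,"ctl");rect((.345,.288),.04,.0625,.08,"cap")
rect((.494,-.332),.14,.03,.04,"waste")
rect((.61,.05),.07,.112,.2,"post/arm");rect((.53,.08),.05,.13,.15,"headtop");rect((.53,.08),.05,.16,.18,"knob")
rect((.301,-.261),.05,.03,.06,"vial");rect((.713,.277),.06,.04,.07,"jar")
rect((.53,.422),.06,.007,.02,"dish");rect((.395,.398),.08,.005,.02,"marker")
im=ctrl.get_image("top");np.save("sc.npy",0)
for b in(1,):
  for r in ctrl.find_in("head_knob",im)[:1]: print(proj(im,r["centre"]))
# dump heights near the reader
m=(P[...,2]>.16)&(P[...,2]<.2)&(np.abs(P[...,0]-.56)<.15)&(np.abs(P[...,1]-.05)<.15); print(m.sum(),P[m].mean(0) if m.any() else"")
v,u=np.where((P[...,2]>.1)&(np.abs(P[...,0]-.57)<.12)&(np.abs(P[...,1]-.06)<.1))
for a,b in zip(v,u): print(b,a,np.round(P[a,b]*1000).astype(int).tolist(),end="|")
```

```text
plate 4207 centre [573.9  53.3] size [388.9 391.9] ang 11.5 z 0.008
blocks 1241 centre [551.  46.] size [155.2 236.8] ang 2.3 z 0.0715
used 166 centre [506.3  43.7] size [43.7 49.7] ang 31.7 z 0.0795
tA 177 centre [572. 281.] size [47.9 26.6] ang 89.9 z 0.0579
tB 188 centre [482.5 323.3] size [28.5 46.9] ang 17.1 z 0.0581
ctl 141 centre [346.5 291.5] size [28.2 46.6] ang 8.2 z 0.0578
cap 55 centre [346.  294.8] size [26.9 18. ] ang 88.7 z 0.0661
waste 388 centre [ 522.4 -325.5] size [218.3 141.1] ang 1.1 z 0.0345
post/arm 327 centre [599.8  66.1] size [ 30.4 107.4] ang 65.6 z 0.1187
headtop 193 centre [512.7  94.7] size [41.3 40.6] ang 42.8 z 0.1399
knob 38 centre [512.9  95.3] size [13.8 14.4] ang 5.1 z 0.1686
vial 88 centre [ 299.7 -262.9] size [25.6 26.5] ang 41.0 z 0.0386
jar 242 centre [717.8 282.1] size [44.8 45.4] ang 7.9 z 0.0588
dish 729 centre [532.8 417.3] size [85.1 84.1] ang 87.7 z 0.014
marker 209 centre [392.5 406.1] size [138.5 134.5] ang 0.4 z 0.0102
(np.float64(291.54985125095595), np.float64(170.96985079649448))
38 [0.51255069 0.09469741 0.16864622]
298 134 [648, 5
[... 14153 characters left out ...]
2]|278 192 [494, 105, 137]|279 192 [494, 102, 138]|280 192 [493, 99, 141]|281 192 [493, 97, 139]|282 192 [494, 95, 137]|283 192 [493, 92, 141]|284 192 [494, 90, 137]|285 192 [493, 87, 139]|286 192 [494, 85, 133]|287 192 [495, 83, 129]|288 192 [496, 81, 121]|289 192 [497, 79, 119]|278 193 [494, 107, 122]|279 193 [494, 104, 123]|280 193 [493, 101, 126]|281 193 [492, 98, 131]|282 193 [492, 95, 132]|283 193 [492, 92, 134]|284 193 [492, 90, 133]|285 193 [493, 89, 125]|286 193 [494, 86, 121]|287 193 [493, 83, 128]|279 194 [492, 104, 122]|280 194 [491, 101, 125]|281 194 [490, 98, 128]|282 194 [491, 96, 124]|283 194 [491, 94, 124]|284 194 [491, 91, 126]|285 194 [491, 89, 124]|286 194 [492, 87, 118]|
```

The knob is at about (0.513, 0.095) and the post at about (0.633, 0.050). I'll head for the knob by a path inside the reach.

Call:
move_arm:
  increments: "28 29 0 0 0 -2 0;28 29 0 0 0 -2 0;28 29 0 0 0 -2 0;28 29 0 0 0 -2 0;28 29 0 0 0 -2 0;28 29 0 0 0 -1 0;28 29 0 0 0 0 0;28 29 0 0 0 0 0"
  grip_force: 10

```text
time: 2.27
position: [0.368, -0.4005, 0.2229]
tool_rot: [3.14, 0.046, 0.0]
ft_force: [0.1, 0.8, -0.1]
grip_width: 1.0
grip_force: 0.0
```

Call:
move_arm:
  increments: "28 29 0 0 0 0 0;28 29 0 0 0 0 0;28 29 0 0 0 0 0;0 40 0 0 0 0 100;0 40 0 0 0 0 100;0 40 0 0 0 0 100;0 40 0 0 0 0 100;0 40 0 0 0 0 100"

```text
time: 2.93
position: [0.4507, -0.1132, 0.2227]
tool_rot: [3.141, 0.047, 0.001]
ft_force: [1.0, 0.4, -0.2]
grip_width: 0.705
grip_force: 0.0
```

```bash
cat >> h.py <<'E'
from scipy.optimize import minimize
def fit_reader(P,x0=(.633,.05,.03)):
    """block tops (z~72 mm) against the template of three blocks with bevelled wells"""
    m=(np.abs(P[...,2]-.072)<.005)&(np.hypot(P[...,0]-x0[0]+.1,P[...,1]-x0[1])<.16); p=P[m][:,:2]
    bx=[(-.130*np.cos(a),-.130*np.sin(a)) for a in np.radians([-38,0,38])]
    box=lambda q,c,hx,hy: np.maximum(np.abs(q[:,0]-c[0])-hx,np.abs(q[:,1]-c[1])-hy)
    def f(t):
        c,s=np.cos(t[2]),np.sin(t[2]); q=(p-t[:2])@np.array([[c,-s],[s,c]])
        d=np.min([np.maximum(box(q,b,.032,.038),-box(q,b,.019,.028)) for b in bx],0)
        return np.minimum(np.maximum(d,0),.01).mean()*1e3
    best=min((minimize(f,np.array(x0)+[dx,dy,dt],method="Nelder-Mead",options=dict(initial_simplex=np.array(x0)+[dx,dy,dt]+np.array([[0,0,0],[.006,0,0],[0,.006,0],[0,0,.04]]))) for dx in(-.006,.006) for dy in(-.006,.006) for dt in(-.05,.05)),key=lambda r:r.fun)
    x,y,t=best.x; c,s=np.cos(t),np.sin(t)
    return best.x,best.fun,len(p),[(x+c*b[0]-s*b[1],y+s*b[0]+c*b[1]) for b in bx]
E
python3 - <<'E'
from h import *
t,f,n,b=fit_reader(np.load("c.npy")); print(t,f,n,np.round(b,4).tolist())
s=ctrl.get_state();print(s["time"],s["position"],s["tool_rot"],s["joint_positions"])
E
```

```text
[0.63552038 0.04980254 0.04805882] 0.4737172735965758 1219 [[0.5294, 0.1248], [0.5057, 0.0436], [0.537, -0.0351]]
2.9333 [ 0.45072177 -0.11319662  0.22274467] [3.14057174e+00 4.68153703e-02 6.34494806e-04] [ 0.73613766 -0.06284424 -0.52107373  1.87208546 -0.03167042  1.32360059
 -1.31733384]
```

Call:
move_arm:
  increments: "10 35 0 0 0 1 130;10 35 0 0 0 0 130;10 35 0 0 0 0 130;10 35 0 0 0 0 130;11 34 0 0 0 0 130;11 34 0 0 0 0 130;0 0 -30 0 0 0 130;0 0 -30 0 0 0 130"

```text
time: 3.6
position: [0.5147, 0.0965, 0.1639]
tool_rot: [-3.139, -0.082, -0.008]
ft_force: [-0.6, -1.1, -1.1]
grip_width: 0.492
grip_force: 0.0
```

Call:
move_arm:
  increments: "0 0 -16 0 0 0 130;0 0 0 0 0 0 130;0 0 0 0 0 0 255;0 0 0 0 0 0 255;0 0 0 0 0 0 255;0 0 0 0 0 0 255;0 0 0 0 0 0 255;0 0 0 0 0 0 255"

```text
time: 4.27
position: [0.5134, 0.0934, 0.1476]
tool_rot: [-3.14, -0.074, -0.002]
ft_force: [-0.3, 0.6, 3.5]
grip_width: 0.183
grip_force: 10.0
```

Call:
move_arm:
  increments: "5 11 0 0 0 0 255;5 11 0 0 0 0 255;7 10 0 0 0 0 255;7 10 0 0 0 0 255;9 8.5 0 0 0 0 255;9 8.5 0 0 0 0 255;10.3 6.6 0 0 0 0 255;10.3 6.6 0 0 0 0 255"

```text
time: 4.93
position: [0.5758, 0.1646, 0.147]
tool_rot: [3.139, 0.073, -0.001]
ft_force: [-1.6, -2.0, 3.7]
grip_width: 0.177
grip_force: 10.0
```

Call:
move_arm:
  increments: "11.3 4.5 0 0 0 0 255;11.3 4.5 0 0 0 0 255;12 2.3 0 0 0 0 255;12 2.3 0 0 0 0 255;12 0 0 0 0 0 255;12 0 0 0 0 0 255;12 -2.3 0 0 0 0 255;12 -2.3 0 0 0 0 255"

```text
time: 5.6
position: [0.6698, 0.1777, 0.1469]
tool_rot: [-3.136, -0.078, 0.001]
ft_force: [-0.8, 5.8, 0.8]
grip_width: 0.178
grip_force: 10.0
```

Call:
move_arm:
  increments: "0 0 0 0 0 0 255;0 0 0 0 0 0 130;0 0 0 0 0 0 130;0 0 0 0 0 0 130;0 0 40 0 0 0 130;0 0 30 0 0 0 130;-35 -20 0 0 0 0 200;-35 -20 0 0 0 0 255"

```text
time: 6.27
position: [0.6014, 0.1353, 0.2186]
tool_rot: [-3.138, -0.076, -0.006]
ft_force: [-0.2, -1.4, 0.2]
grip_width: 0.403
grip_force: 0.0
```

Call:
move_arm:
  increments: "-32 -30 0 0 0 0 255;-32 -30 0 0 0 0 255;-31 -31 0 0 0 0 255;0 0 -40 0 0 0 255;0 0 -40 0 0 0 255;0 0 -40 0 0 0 255;0 0 -10 0 0 0 255;0 0 0 0 0 0 255"

```text
time: 6.93
position: [0.507, 0.0468, 0.084]
tool_rot: [3.141, 0.074, -0.011]
ft_force: [-0.4, 0.1, -0.3]
grip_width: 0.008
grip_force: 0.0
```

Call:
move_arm:
  increments: "0 0 -3 0 0 0 255;0 0 -3 0 0 0 255;0 0 -3 0 0 0 255;0 0 -3 0 0 0 255;0 0 -3 0 0 0 255;0 0 0 0 0 0 255;0 0 0 0 0 0 255;0 0 0 0 0 0 255"

```text
time: 7.6
position: [0.5113, 0.0479, 0.0725]
tool_rot: [-3.141, -0.074, -0.004]
ft_force: [1.6, 1.5, 5.0]
grip_width: 0.007
grip_force: 2.7
```

Call:
move_arm:
  increments: "0 0 10 0 0 0 255;0 0 30 0 0 0 200;0 0 40 0 0 0 110;0 0 40 0 0 0 110;-10 -40 20 0 0 0 110;-10 -40 0 0 0 0 110;-5 -41 0 0 0 0 110;0 -41 0 0 0 0 110"

```text
time: 8.27
position: [0.4839, -0.1122, 0.2105]
tool_rot: [3.139, 0.075, -0.002]
ft_force: [0.5, -0.5, -0.3]
grip_width: 0.448
grip_force: 0.0
```

Call:
move_arm:
  increments: "0 -41 0 0 0 0 110;0 -41 0 0 0 0 110;0 -30 0 0 0 0 110;0 0 0 0 0 0 110;0 0 0 0 0 0 110;0 0 0 0 0 0 110;0 0 0 0 0 0 110;0 0 0 0 0 0 110"

```text
time: 8.93
position: [0.486, -0.2209, 0.2099]
tool_rot: [-3.14, -0.079, 0.0]
ft_force: [0.5, 0.1, -0.5]
grip_width: 0.569
grip_force: 0.0
```

```bash
cat > look.py <<'E'
import sys
from h import *
im=ctrl.get_image("top"); P=cloud(im); save(im,sys.argv[1]); np.save("c.npy",P)
def rect(c,r,z0,z1,name):
    m=(np.hypot(P[...,0]-c[0],P[...,1]-c[1])<r)&(P[...,2]>z0)&(P[...,2]<z1); p=P[m]
    if len(p)<8: print(name,len(p)); return
    q=cv2.minAreaRect((p[:,:2]*1000).astype(np.float32)); print(name,len(p),"centre",np.round(q[0],1),"mean",(p[:,:2].mean(0)*1000).round(1),"size",np.round(q[1],1),"ang",round(q[2],1),"z",np.median(p[:,2]).round(4))
t,f,n,b=fit_reader(P,(.6355,.05,.048)); print("reader",t.round(4),round(f,3),n,np.round(b,4).tolist())
for i,c in enumerate(b): rect(c,.04,.077,.11,"inbay%d"%i)
for r in ctrl.find_in("test1",im)[:5]+ctrl.find_in("control",im)[:2]:
    c=r["centre"]; print(round(r["score"],2),np.round(c,3)); rect(c,.042,.05,.0625,"  body"); rect(c,.03,.0635,.08,"  cap")
rect((.6355,.18),.08,.16,.18,"knob")
s=ctrl.get_state();print(s["time"],s["position"])
E
python3 look.py top1.png
```

```text
reader [0.6356 0.05   0.0482] 0.348 1362 [[0.5294, 0.125], [0.5057, 0.0438], [0.5371, -0.0348]]
inbay0 2
inbay1 204 centre [505.1  41.2] mean [504.7  43.3] size [41.4 52.2] ang 19.7 z 0.0907
inbay2 1
0.76 [0.476 0.319 0.054]
  body 185 centre [482.6 323.5] mean [482.2 322.3] size [28.7 46.6] ang 16.9 z 0.0579
  cap 1
0.73 [0.568 0.275 0.053]
  body 171 centre [572.3 280.1] mean [571.8 279.8] size [47.  26.6] ang 89.3 z 0.0583
  cap 1
0.68 [0.346 0.281 0.059]
  body 143 centre [346.4 291.9] mean [346.1 289.8] size [27.8 46.3] ang 7.7 z 0.0581
  cap 50 centre [346. 292.] mean [346.5 291.9] size [20.9 18. ] ang 87.5 z 0.0661
0.29 [0.527 0.419 0.017]
  body 0
  cap 0
knob 39 centre [662.8 176. ] mean [662.2 176. ] size [14.7 13.9] ang 53.0 z 0.1691
9.0833 [ 0.48599596 -0.22176563  0.20996403]
```

Call:
move_arm:
  increments: "3 38 0 0 0 0 40;3 38 0 0 0 0 40;3 38 0 0 0 0 40;3 38 0 0 0 0 40;3 38 0 0 0 0 40;2 38 0 0 0 0 40;2 37 0 0 0 0 40;0 0 -40 0 0 0 40"
  grip_force: 25

```text
time: 9.75
position: [0.5099, 0.0531, 0.177]
tool_rot: [-3.137, -0.093, -0.025]
ft_force: [2.2, 0.7, 0.3]
grip_width: 0.842
grip_force: 0.0
```

Call:
move_arm:
  increments: "0 0 -40 0 0 0 40;0 0 -30 0 0 0 40;0 0 -20 0 0 0 40;0 0 -4.5 0 0 0 40;0 0 0 0 0 0 40;0 0 0 0 0 0 255;0 0 0 0 0 0 255;0 0 0 0 0 0 255"

```text
time: 10.42
position: [0.5059, 0.0423, 0.0765]
tool_rot: [3.14, 0.074, 0.004]
ft_force: [-0.2, -0.4, -0.1]
grip_width: 0.702
grip_force: 0.0
```

Call:
move_arm:
  increments: "0 0 0 0 0 0 255;0 0 0 0 0 0 255;0 0 20 0 0 0 255;0 0 30 0 0 0 255;0 0 40 0 0 0 255;0 0 30 0 0 0 255;0 0 0 0 0 0 255;0 0 0 0 0 0 255"

```text
time: 11.08
position: [0.5061, 0.0423, 0.1972]
tool_rot: [3.14, 0.074, 0.006]
ft_force: [0.3, -0.3, -1.2]
grip_width: 0.526
grip_force: 25.0
```

Call:
move_arm:
  increments: "-2 -40 0 0 0 0 255;-2 -40 0 0 0 0 255;-2 -40 0 0 0 0 255;-2 -40 0 0 0 0 255;-2 -40 0 0 0 0 255;-2 -40 0 0 0 0 255;0 -40 0 0 0 0 255;0 -40 0 0 0 0 255"

```text
time: 11.75
position: [0.4912, -0.2793, 0.1932]
tool_rot: [-3.139, -0.074, 0.005]
ft_force: [-0.1, -0.1, -1.3]
grip_width: 0.523
grip_force: 25.0
```

Call:
move_arm:
  increments: "0 -40 0 0 0 0 255;0 -12 -20 0 0 0 255;0 0 -40 0 0 0 255;0 0 -40 0 0 0 255;0 0 -25 0 0 0 255;0 0 -15 0 0 0 255;0 0 -5 0 0 0 255;0 0 0 0 0 0 255"

```text
time: 12.42
position: [0.4909, -0.3278, 0.0478]
tool_rot: [-3.137, -0.076, 0.008]
ft_force: [0.3, 0.0, -0.7]
grip_width: 0.524
grip_force: 25.0
```

Call:
move_arm:
  increments: "0 0 0 0 0 0 70;0 0 0 0 0 0 70;0 0 2 0 0 0 70;0 0 30 0 0 0 70;0 0 40 0 0 0 60;0 0 40 0 0 0 50;0 0 40 0 0 0 40;10 40 0 0 0 0 40"

```text
time: 13.08
position: [0.5036, -0.3013, 0.2111]
tool_rot: [3.127, 0.052, 0.016]
ft_force: [1.5, -1.4, 0.3]
grip_width: 0.826
grip_force: 0.0
```

Call:
move_arm:
  increments: "5 40 0 0 0 0 40;5 40 0 0 0 0 40;5 40 0 0 0 0 40;5 40 0 0 0 0 40;5 40 0 0 0 0 40;5 40 0 0 0 0 40;5 40 0 0 0 0 40;5 40 0 0 0 0 40"

```text
time: 13.75
position: [0.5428, 0.032, 0.2027]
tool_rot: [3.14, 0.074, 0.002]
ft_force: [1.5, 0.9, -0.3]
grip_width: 0.839
grip_force: 0.0
```

```bash
python3 look.py top2.png
python3 - <<'E'
from h import *
P=np.load("c.npy"); m=(np.abs(P[...,0]-.494)<.1)&(np.abs(P[...,1]+.33)<.09)
for z0,z1 in((.03,.04),(.05,.075)):
    p=P[m&(P[...,2]>z0)&(P[...,2]<z1)]; print(len(p),p.min(0).round(3),p.max(0).round(3))
E
```

```text
reader [0.635  0.0497 0.0473] 0.207 336 [[0.5288, 0.1248], [0.5051, 0.0435], [0.5364, -0.0351]]
inbay0 1
inbay1 0
inbay2 2
0.53 [0.477 0.318 0.058]
  body 187 centre [482.9 323.4] mean [481.9 322.5] size [28.8 46.4] ang 16.8 z 0.0577
  cap 2
0.52 [0.57  0.273 0.057]
  body 173 centre [572.  280.1] mean [571.8 279.3] size [46.4 26.9] ang 87.0 z 0.0582
  cap 0
0.29 [0.661 0.172 0.143]
  body 0
  cap 0
0.82 [0.346 0.284 0.06 ]
  body 141 centre [346.5 291.8] mean [346. 290.] size [28.3 46.2] ang 8.5 z 0.0583
  cap 54 centre [346.  291.7] mean [346.4 292. ] size [20.3 17.9] ang 87.9 z 0.0661
0.62 [ 0.438 -0.46   0.005]
  body 0
  cap 0
knob 37 centre [662.9 176.9] mean [662.6 176.4] size [13.8 14.2] ang 40.4 z 0.1691
13.9 [0.54274372 0.03498935 0.20280525]
398 [ 0.412 -0.398  0.03 ] [ 0.575 -0.254  0.04 ]
198 [ 0.478 -0.351  0.052] [ 0.507 -0.304  0.067]
```

Call:
move_arm:
  increments: "4 35 0 0 0 -4 40;4 35 0 0 0 0 40;4 35 0 0 0 0 40;4 35 0 0 0 0 40;4 35 0 0 0 0 40;4 35 0 0 0 0 40;5 35 0 0 0 0 40;0 0 -40 0 0 0 40"

```text
time: 14.57
position: [0.5749, 0.2859, 0.1697]
tool_rot: [-3.129, 0.025, -0.019]
ft_force: [0.3, 1.8, 0.8]
grip_width: 0.841
grip_force: 0.0
```

Call:
move_arm:
  increments: "0 0 -40 0 0 0 40;0 0 -35 0 0 0 40;0 0 -25 0 0 0 40;0 0 -14 0 0 0 40;0 0 -6 0 0 0 40;0 0 0 0 0 0 255;0 0 0 0 0 0 255;0 0 0 0 0 0 255"

```text
time: 15.23
position: [0.5734, 0.2759, 0.0445]
tool_rot: [-3.14, 0.036, -0.005]
ft_force: [0.7, -0.1, 0.5]
grip_width: 0.697
grip_force: 0.0
```

Call:
move_arm:
  increments: "0 0 0 0 0 0 255;0 0 0 0 0 0 255;0 0 20 0 0 0 255;0 0 30 0 0 0 255;0 0 40 0 0 0 255;0 0 40 0 0 0 255;0 0 0 0 0 4 255;0 0 0 0 0 0 255"

```text
time: 15.9
position: [0.5734, 0.2765, 0.1762]
tool_rot: [-3.139, -0.077, -0.01]
ft_force: [-0.1, -1.2, -1.1]
grip_width: 0.528
grip_force: 24.9
```

Call:
move_arm:
  increments: "-4.4 -39 0 0 0 0 255;-4.4 -39 0 0 0 0 255;-4.4 -39 0 0 0 0 255;-4.4 -39 0 0 0 0 255;-4.4 -39 0 0 0 0 255;-4.4 -39 0 0 0 0 255;-4.4 -39 0 0 0 0 255;-4.4 -38.5 0 0 0 0 255"

```text
time: 16.57
position: [0.535, -0.0385, 0.1712]
tool_rot: [3.14, 0.071, -0.003]
ft_force: [0.5, -0.5, -1.7]
grip_width: 0.525
grip_force: 24.9
```

Call:
move_arm:
  increments: "0 0 0 0 0 0 255;0 0 0 0 0 0 255;0 0 -30 0 0 0 255;0 0 -20 0 0 0 255;0 0 0 0 0 0 255;0 0 0 0 0 0 255;0 0 0 0 0 0 255;0 0 0 0 0 0 255"

```text
time: 17.23
position: [0.5376, -0.0355, 0.1236]
tool_rot: [3.14, 0.075, 0.003]
ft_force: [0.3, -0.0, -1.3]
grip_width: 0.529
grip_force: 24.9
```

Run:
```python
from h import *
s=ctrl.get_state();p=s["position"];print(p,s["tool_rot"],s["ft_force"])
for n in("side",):
    im=ctrl.get_image(n); u,v=map(int,proj(im,p)); f=cv2.cvtColor(im["frame"],cv2.COLOR_RGB2BGR)[max(v-70,0):v+70,u-90:u+90]
    cv2.imwrite("pics/s3.png",cv2.resize(f,None,fx=4,fy=4))
```

```text
[ 0.53764212 -0.03552734  0.1236304 ] [3.14041587 0.07547696 0.00329494] [ 2.64012756e-01 -7.47723090e-04 -1.34261812e+00]
```

View pics/s3.png

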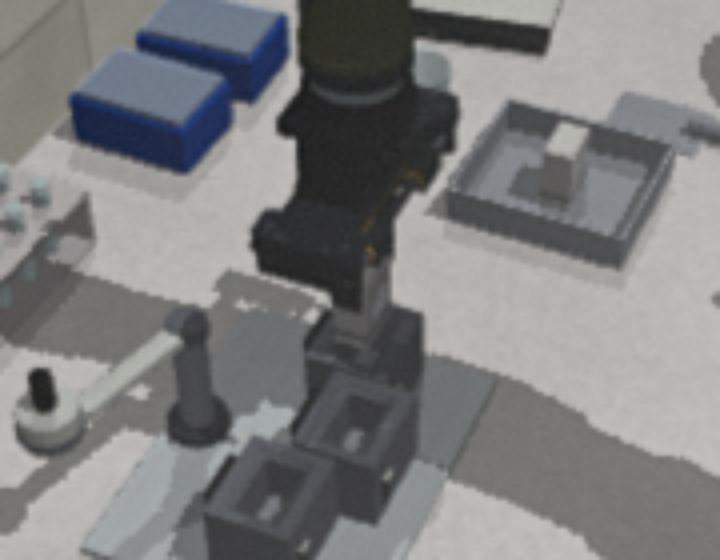

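The picture shows the cartridge at (360,300) entering the far bay's mouth, and the used one upright in the tray. I'll lower it.

Call:
move_arm:
  increments: "0 0 -10 0 0 0 255;0 0 -10 0 0 0 255;0 0 -10 0 0 0 255;0 0 -8 0 0 0 255;0 0 -6 0 0 0 255;0 0 -2 0 0 0 255;0 0 0 0 0 0 255;0 0 0 0 0 0 255"

```text
time: 17.95
position: [0.539, -0.0351, 0.0814]
tool_rot: [3.139, 0.075, 0.006]
ft_force: [-8.0, 1.6, 29.3]
grip_width: 0.525
grip_force: 25.0
```

Call:
move_arm:
  increments: "0 0 6 0 0 0 255;0 0 0 0 0 0 255;0 0 0 0 0 0 255;-1.5 0 0 0 0 0 255;0 0 0 0 0 0 255;0 0 0 0 0 0 255;0 0 0 0 0 0 255;0 0 0 0 0 0 255"

```text
time: 18.62
position: [0.5379, -0.0363, 0.0831]
tool_rot: [-3.141, -0.074, -0.01]
ft_force: [5.8, -0.8, 3.6]
grip_width: 0.527
grip_force: 25.0
```

Run:
```python
from h import *
s=ctrl.get_state();p=s["position"];print(p,s["tool_rot"],s["ft_force"],s["torque"])
for n in("side",):
    im=ctrl.get_image(n); u,v=map(int,proj(im,p)); f=cv2.cvtColor(im["frame"],cv2.COLOR_RGB2BGR)[max(v-40,0):v+40,u-50:u+50]
    cv2.imwrite("pics/s4.png",cv2.resize(f,None,fx=7,fy=7,interpolation=cv2.INTER_CUBIC))
```

```text
[ 0.53794084 -0.03626435  0.08311611] [-3.14059602 -0.07392373 -0.00952236] [ 5.83644347 -0.7944058   3.63965935] [ 0.08746737 -1.30033512 -0.02650022]
```

View pics/s4.png

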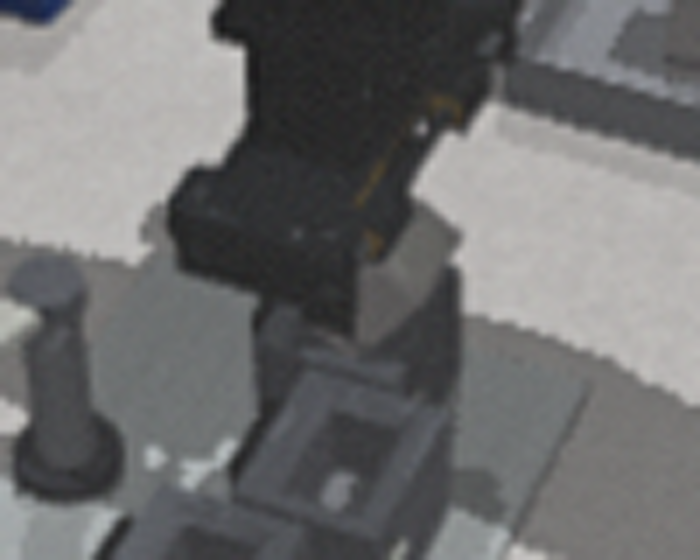

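The cartridge has pivoted in the pads: its top leans to -x, seen at (410,290) in the crop. I'll lift it clear, measure the tilt, and set it upright on free bench to regrasp it.

Call:
move_arm:
  increments: "0 0 10 0 0 0 255;0 0 20 0 0 0 255;0 0 30 0 0 0 255;0 0 30 0 0 0 255;-10 -35 0 0 0 0 255;-10 -35 0 0 0 0 255;-10 -35 0 0 0 0 255;-10 -30 0 0 0 0 255"
  grip_force: 40

```text
time: 19.33
position: [0.493, -0.1735, 0.1714]
tool_rot: [3.141, 0.072, -0.004]
ft_force: [0.2, -0.1, -0.6]
grip_width: 0.533
grip_force: 40.0
```

Call:
move_arm:
  increments: "0 0 0 0 0 0 255;0 0 0 0 0 0 255;0 0 0 0 0 0 255;0 0 0 0 0 0 255;0 0 0 0 0 0 255;0 0 0 0 0 0 255;0 0 0 0 0 0 255;0 0 0 0 0 0 255"

```text
time: 20.0
position: [0.4953, -0.1707, 0.1723]
tool_rot: [3.141, 0.076, -0.0]
ft_force: [-0.2, 0.4, -1.1]
grip_width: 0.525
grip_force: 40.0
```

Run:
```python
from h import *
s=ctrl.get_state();p=s["position"];print(p,s["tool_rot"],s["ft_force"],s["grip_width"])
im=ctrl.get_image("side"); u,v=map(int,proj(im,p)); f=cv2.cvtColor(im["frame"],cv2.COLOR_RGB2BGR)[max(v-40,0):v+40,u-50:u+50]
cv2.imwrite("pics/s5.png",cv2.resize(f,None,fx=7,fy=7,interpolation=cv2.INTER_CUBIC))
P=cloud(im); rgb=im["frame"].astype(int)
m=(np.linalg.norm(P-p,axis=-1)<.075)&(rgb.min(-1)>75)&(rgb.max(-1)-rgb.min(-1)<25)
q=(P[m]-p)*1000; print(len(q),q.min(0),q.max(0))
np.save("q.npy",q)
v_,u_=np.where(m); print(u,v,u_.min(),u_.max(),v_.min(),v_.max())
```

```text
[ 0.49527072 -0.1706973   0.17226366] [ 3.14061594e+00  7.58823017e-02 -1.56513467e-04] [-0.24811371  0.37600875 -1.14132639] 0.5247394987314412
163 [-39.51464031 -22.65466583 -21.69627814] [14.00534029 29.62402988 38.02955477]
336 151 329 351 140 162
```

View pics/s5.png

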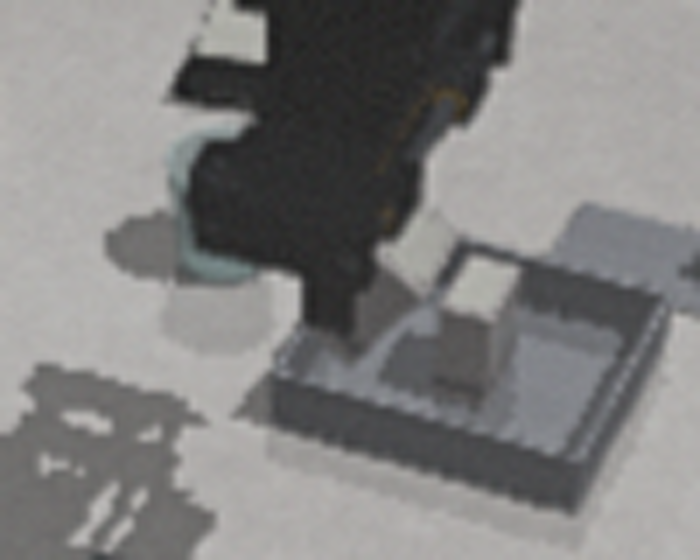

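```bash
cat > tilt.py <<'E'
from h import *
def tilt(p,q,yaw):
    c,s=np.cos(yaw),np.sin(yaw); q=q@np.array([[c,-s,0],[s,c,0],[0,0,1]])
    def sdf(t):
        a=t[3]; d=q-np.array([t[0],t[1],t[2]]); x=np.cos(a)*d[:,0]-np.sin(a)*d[:,2]; z=np.sin(a)*d[:,0]+np.cos(a)*d[:,2]
        e=np.abs(np.stack([x,d[:,1],z],1))-[14,23,29]
        o=np.linalg.norm(np.maximum(e,0),axis=1)+np.minimum(e.max(1),0)
        return np.minimum(np.abs(o),8).mean()+.002*abs(t[1])
    rs=[minimize(sdf,[x0,0,z0,np.radians(a)],method="Nelder-Mead",options=dict(maxiter=2000,initial_simplex=np.array([x0,0,z0,np.radians(a)])+np.vstack([np.zeros(4),np.diag([6,3,6,.25])]))) for x0 in(-12,0,12) for z0 in(-10,5,18) for a in range(-75,80,15)]
    rs.sort(key=lambda r:r.fun); return [(r.fun.round(2),r.x[:3].round(1).tolist(),np.degrees(r.x[3]).round(1)) for r in rs[:4]]
E
python3 - <<'E'
from tilt import *
for r in tilt(None,np.load("q.npy"),.048): print(r)
E
```

```text
(np.float64(1.4), [-11.4, 0.9, 7.4], np.float64(-33.6))
(np.float64(1.4), [-11.4, 0.9, 7.4], np.float64(-33.6))
(np.float64(1.4), [-11.4, 0.9, 7.4], np.float64(-33.6))
(np.float64(1.4), [-11.4, 0.9, 7.4], np.float64(-33.6))
```

Call:
move_arm:
  increments: "0 0 -10 -0.3 6.7 0 255;0 0 -10 -0.3 6.7 0 255;0 0 -20 -0.3 6.7 0 255;0 0 -20 -0.3 6.7 0 255;0 0 -20 -0.3 6.7 0 255;0 0 -20 0 0 0 255;0 0 0 0 0 0 255;0 0 0 0 0 0 255"

```text
time: 20.72
position: [0.4945, -0.1709, 0.0712]
tool_rot: [2.996, 0.072, -0.907]
ft_force: [0.8, 0.1, -0.3]
grip_width: 0.521
grip_force: 40.0
```

Run:
```python
from tilt import *
s=ctrl.get_state();p=s["position"];print(p,np.degrees((R.from_rotvec(s["tool_rot"])).as_matrix()[:,2]).round(1),s["ft_force"],s["grip_width"])
im=ctrl.get_image("side"); u,v=map(int,proj(im,p)); f=cv2.cvtColor(im["frame"],cv2.COLOR_RGB2BGR)[max(v-40,0):v+40,u-50:u+50]
cv2.imwrite("pics/s6.png",cv2.resize(f,None,fx=7,fy=7,interpolation=cv2.INTER_CUBIC))
P=cloud(im); rgb=im["frame"].astype(int)
m=(np.linalg.norm(P-p,axis=-1)<.07)&(rgb.min(-1)>75)&(rgb.max(-1)-rgb.min(-1)<25)&(P[...,2]>.02)
for r in tilt(None,(P[m]-p)*1000,.048)[:2]: print(m.sum(),r)
```

```text
[ 0.49453792 -0.17085219  0.07120449] [-31.8  -1.4 -47.7] [ 0.78718485  0.11344098 -0.32304359] 0.520789600431537
227 (np.float64(1.45), [-5.8, 0.6, 13.1], np.float64(-0.9))
227 (np.float64(1.45), [-5.8, 0.6, 13.1], np.float64(179.1))
```

View pics/s6.png

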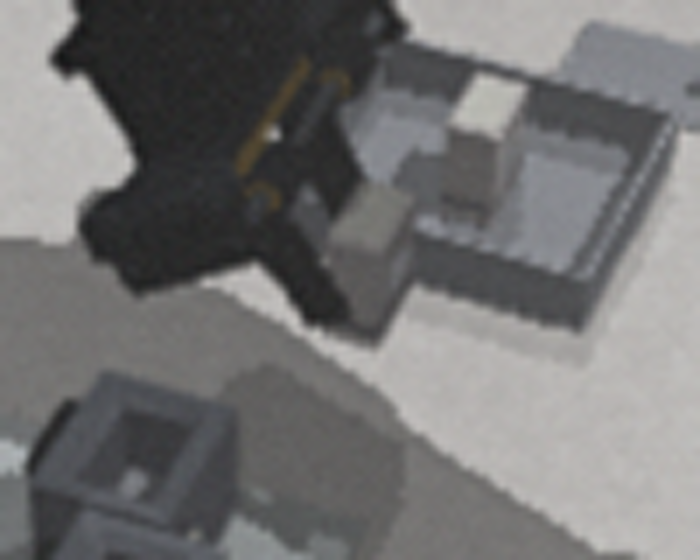

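The picture shows the cartridge upright now, at (370,260). I'll lower it to the bench, shifted a little away from the bays.

Call:
move_arm:
  increments: "0 -15 0 0 0 0 255;0 0 -15 0 0 0 255;0 0 -15 0 0 0 255;0 0 -14 0 0 0 255;0 0 -6 0 0 0 255;0 0 -3 0 0 0 255;0 0 0 0 0 0 255;0 0 0 0 0 0 255"

```text
time: 21.43
position: [0.4952, -0.1859, 0.0192]
tool_rot: [2.996, 0.072, -0.903]
ft_force: [0.3, -0.3, -0.9]
grip_width: 0.523
grip_force: 40.0
```

Call:
move_arm:
  increments: "0 0 -2 0 0 0 255;0 0 -1 0 0 0 255;0 0 0 0 0 0 255;0 0 0 0 0 0 90;0 0 0 0 0 0 90;0 0 0 0 0 0 70;0 0 10 0 0 0 60;0 0 30 0 0 0 60"

```text
time: 22.1
position: [0.4924, -0.1859, 0.0538]
tool_rot: [2.994, 0.072, -0.914]
ft_force: [-0.8, -0.3, 0.2]
grip_width: 0.743
grip_force: 0.0
```

Call:
move_arm:
  increments: "0 0 40 0 0 0 60;0 0 40 0.3 -6.7 0 40;0 0 20 0.3 -6.7 0 40;0 0 0 0.3 -6.7 0 40;40 0 0 0.3 -6.7 0 40;40 0 0 0.3 -6.7 0 40;40 0 0 0 0 0 40;0 0 0 0 0 0 40"

```text
time: 22.77
position: [0.6182, -0.1858, 0.1551]
tool_rot: [-3.138, -0.075, -0.004]
ft_force: [-0.6, 0.2, 0.1]
grip_width: 0.841
grip_force: 0.0
```

```bash
python3 look.py top3.png
python3 - <<'E'
from h import *
s=ctrl.get_state();print(s["tool_rot"])
P=np.load("c.npy"); m=(np.hypot(P[...,0]-.49,P[...,1]+.186)<.05)&(P[...,2]>.05)&(P[...,2]<.065)
q=cv2.minAreaRect((P[m][:,:2]*1000).astype(np.float32)); print(m.sum(),q,P[m].mean(0))
im=ctrl.get_image("side");save(im,"s7.png")
E
```

```text
reader [0.6353 0.0504 0.0505] 0.314 1358 [[0.529, 0.1251], [0.5055, 0.0438], [0.537, -0.0347]]
inbay0 2
inbay1 6
inbay2 2
0.63 [ 0.486 -0.186  0.056]
  body 179 centre [ 489.1 -186.3] mean [ 488.5 -185.8] size [27.8 46.2] ang 1.7 z 0.0583
  cap 1
0.62 [0.474 0.318 0.058]
  body 186 centre [483.4 323.5] mean [481.9 322.4] size [29.6 46.5] ang 16.1 z 0.058
  cap 1
0.74 [0.347 0.283 0.06 ]
  body 143 centre [346.6 291.4] mean [346.1 289.5] size [28.2 46.3] ang 8.3 z 0.0581
  cap 50 centre [346.  291.4] mean [346.5 291.8] size [20. 18.] ang 88.0 z 0.0661
knob 35 centre [663.  176.4] mean [662.6 176.5] size [12.8 14.5] ang 28.2 z 0.1694
22.9167 [ 0.6149107  -0.18577657  0.15641037]
[-3.14011131e+00 -7.53163771e-02  1.59744169e-03]
186 ((489.0545349121094, -186.2804412841797), (27.813098907470703, 46.198341369628906), 1.6859453916549683) [ 0.48849083 -0.18583201  0.05829195]
```

View pics/s7.png

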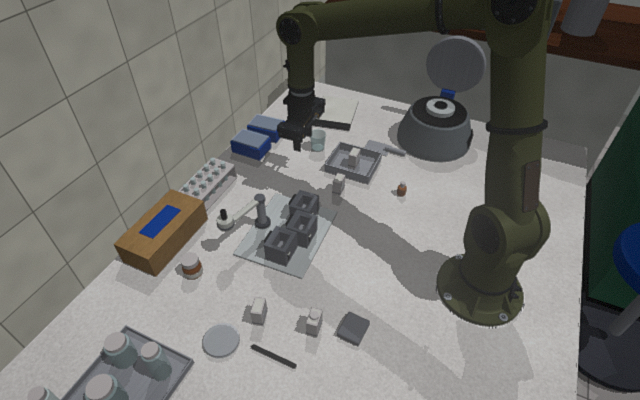

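Call:
move_arm:
  increments: "-40 0 0 0 0 0 40;-40 0 0 0 0 0 40;-40 0 0 0 0 0 40;-6 0 -20 0 0 -1 40;0 0 -40 0 0 0 40;0 0 -30 0 0 0 40;0 0 -18 0 0 0 40;0 0 -4 0 0 0 40"
  grip_force: 50

```text
time: 23.63
position: [0.4858, -0.1857, 0.0418]
tool_rot: [-3.14, -0.046, 0.008]
ft_force: [-0.4, 1.0, -1.0]
grip_width: 0.839
grip_force: 0.0
```

Call:
move_arm:
  increments: "0 0 0 0 0 0 40;0 0 0 0 0 0 40;0 0 0 0 0 0 255;0 0 0 0 0 0 255;0 0 0 0 0 0 255;0 0 0 0 0 0 255;0 0 0 0 0 0 255;0 0 0 0 0 0 255"

```text
time: 24.3
position: [0.4893, -0.1864, 0.0446]
tool_rot: [3.141, 0.047, 0.001]
ft_force: [0.2, 0.6, 1.2]
grip_width: 0.522
grip_force: 49.9
```

Call:
move_arm:
  increments: "0 0 20 0 0 0 255;0 0 30 0 0 0 255;0 0 40 0 0 1 255;12 38 0 0 0 0 255;12 38 0 0 0 0 255;12 38 0 0 0 0 255;11.5 37 0 0 0 0 255;0 0 0 0 0 0 255"

```text
time: 24.97
position: [0.5381, -0.0247, 0.1351]
tool_rot: [-3.135, -0.093, -0.004]
ft_force: [-1.2, 0.6, 0.1]
grip_width: 0.524
grip_force: 49.9
```

Call:
move_arm:
  increments: "0 0 0 0 0 0 255;0 0 0 0 0 0 255;0 0 -8 0 0 0 255;0 0 -8 0 0 0 255;0 0 0 0 0 0 255;0 0 0 0 0 0 255;0 0 0 0 0 0 255;0 0 0 0 0 0 255"

```text
time: 25.63
position: [0.5364, -0.0355, 0.1181]
tool_rot: [-3.141, -0.073, 0.001]
ft_force: [0.6, 0.1, -0.6]
grip_width: 0.521
grip_force: 49.9
```

```bash
cat > held.py <<'E'
from tilt import *
s=ctrl.get_state();p=s["position"];print(p,s["tool_rot"],s["ft_force"],s["grip_width"])
im=ctrl.get_image("side"); P=cloud(im); rgb=im["frame"].astype(int)
m=(np.linalg.norm(P-p,axis=-1)<.06)&(rgb.min(-1)>75)&(rgb.max(-1)-rgb.min(-1)<25)&(P[...,2]>.08)
for r in tilt(None,(P[m]-p)*1000,.048)[:2]: print(m.sum(),r)
E
python3 held.py
```

```text
[ 0.53638423 -0.0355006   0.11812896] [-3.14064955e+00 -7.33352841e-02  8.20762699e-04] [ 0.60278797  0.09416676 -0.59323542] 0.5214907155182924
154 (np.float64(1.08), [0.1, 1.1, -15.5], np.float64(0.8))
154 (np.float64(1.08), [0.1, 1.1, -15.5], np.float64(0.8))
```

Upright and centred. I'll lower it gently and check the force on the way.

Call:
move_arm:
  increments: "0 0 -6 0 0 0 255;0 0 -6 0 0 0 255;0 0 -3 0 0 0 255;0 0 0 0 0 0 255;0 0 0 0 0 0 255;0 0 0 0 0 0 255;0 0 0 0 0 0 255;0 0 0 0 0 0 255"

```text
time: 26.35
position: [0.5368, -0.0352, 0.1035]
tool_rot: [3.141, 0.074, 0.001]
ft_force: [-0.1, 0.2, 0.3]
grip_width: 0.528
grip_force: 49.9
```

Call:
move_arm:
  increments: "0 0 -5 0 0 0 255;0 0 -5 0 0 0 255;0 0 -2 0 0 0 255;0 0 0 0 0 0 255;0 0 0 0 0 0 255;0 0 0 0 0 0 255;0 0 0 0 0 0 255;0 0 0 0 0 0 255"

```text
time: 27.02
position: [0.5368, -0.0352, 0.0914]
tool_rot: [3.141, 0.074, 0.0]
ft_force: [-0.2, 0.3, -0.5]
grip_width: 0.525
grip_force: 49.9
```

Call:
move_arm:
  increments: "0 0 -5 0 0 0 255;0 0 -5 0 0 0 255;0 0 -3 0 0 0 255;0 0 0 0 0 0 255;0 0 0 0 0 0 255;0 0 0 0 0 0 255;0 0 0 0 0 0 255;0 0 0 0 0 0 255"

```text
time: 27.68
position: [0.5367, -0.0352, 0.0784]
tool_rot: [3.141, 0.074, 0.0]
ft_force: [0.3, -0.9, -0.4]
grip_width: 0.517
grip_force: 49.9
```

Call:
move_arm:
  increments: "0 0 0 0 0 0 90;0 0 0 0 0 0 90;0 0 30 0 0 0 90;0 0 0 0 0 0 255;0 0 0 0 0 0 255;0 0 0 0 0 0 255;0 0 0 0 0 0 255;0 0 0 0 0 0 255"

```text
time: 28.35
position: [0.536, -0.0352, 0.1075]
tool_rot: [-3.141, -0.074, 0.002]
ft_force: [0.1, 0.7, 0.4]
grip_width: 0.349
grip_force: 0.0
```

Call:
move_arm:
  increments: "0 0 -13 0 0 0 255;0 0 -4 0 0 0 255;0 0 -4 0 0 0 255;0 0 -4 0 0 0 255;0 0 -4 0 0 0 255;0 0 -4 0 0 0 255;0 0 -3 0 0 0 255;0 0 0 0 0 0 255"

```text
time: 29.02
position: [0.5374, -0.0378, 0.0729]
tool_rot: [3.137, 0.072, 0.001]
ft_force: [-1.6, -5.1, 9.0]
grip_width: 0.006
grip_force: 4.8
```

Call:
move_arm:
  increments: "0 0 0 0 0 0 255;0 0 0 0 0 0 255;0 0 5 0 0 0 255;0 0 10 0 0 0 255;0 0 30 0 0 0 120;0 0 40 0 0 0 50;0 0 40 0 0 0 40;0 0 0 0 0 0 40"

```text
time: 29.68
position: [0.5411, -0.0338, 0.2053]
tool_rot: [3.139, 0.076, 0.019]
ft_force: [1.9, 0.2, 1.2]
grip_width: 0.223
grip_force: 0.0
```

Call:
move_arm:
  increments: "-6 39 0 0 0 7 30;-6 39 0 0 0 7 30;-6 39 0 0 0 0 30;-6 39 0 0 0 0 30;-6 39 0 0 0 0 30;0 0 0 0 0 0 30;0 0 0 0 0 0 30;0 0 0 0 0 0 30"

```text
time: 30.35
position: [0.5064, 0.1598, 0.1971]
tool_rot: [3.108, 0.458, -0.001]
ft_force: [-0.0, -0.7, -0.5]
grip_width: 0.819
grip_force: 0.0
```

```bash
python3 look.py top4.png
```

```text
reader [0.6357 0.0502 0.0484] 0.517 1148 [[0.5295, 0.1251], [0.5059, 0.0439], [0.5373, -0.0347]]
inbay0 2
inbay1 2
inbay2 158 centre [536.2 -35. ] mean [536.3 -34.5] size [45.1 27.4] ang 88.6 z 0.0795
0.65 [0.471 0.334 0.058]
  body 61 centre [477.4 338.5] mean [476.8 337.5] size [28.2 15.8] ang 23.5 z 0.058
  cap 0
0.49 [ 0.535 -0.034  0.075]
  body 29 centre [538.7 -26.2] mean [518.5 -30.9] size [70.  67.4] ang 4.2 z 0.0578
  cap 313 centre [535.  -33.3] mean [533.8 -33.7] size [59.  58.7] ang 12.9 z 0.0735
0.67 [0.345 0.289 0.064]
  body 111 centre [345.8 293.7] mean [344.8 294.7] size [28.  41.9] ang 10.0 z 0.0579
  cap 45 centre [346.  292.5] mean [346.2 292.3] size [19.5 18. ] ang 87.7 z 0.0664
knob 37 centre [662.6 176.7] mean [662.5 176.1] size [13.5 13.9] ang 42.6 z 0.1697
30.5 [0.50702673 0.15806607 0.19703311]
```

Call:
move_arm:
  increments: "-6 41 0 0 0 0 30;-6 41 0 0 0 0 30;-6 41 0 0 0 0 30;-6.5 41 -5 0 0 0 30;0 1 -40 0 0 0 30;0 0 -40 0 0 0 30;0 0 -40 0 0 0 30;0 0 -20 0 0 0 30"

```text
time: 31.17
position: [0.4805, 0.3214, 0.0472]
tool_rot: [3.106, 0.453, -0.01]
ft_force: [-0.4, -1.0, 0.2]
grip_width: 0.883
grip_force: 0.0
```

Call:
move_arm:
  increments: "0 0 -8 0 0 0 30;0 0 0 0 0 0 30;0 0 0 0 0 0 30;0 0 0 0 0 0 255;0 0 0 0 0 0 255;0 0 0 0 0 0 255;0 0 0 0 0 0 255;0 0 0 0 0 0 255"

```text
time: 31.83
position: [0.4825, 0.3248, 0.0449]
tool_rot: [-3.108, -0.456, -0.002]
ft_force: [-0.6, 0.3, -0.3]
grip_width: 0.591
grip_force: 0.0
```

Call:
move_arm:
  increments: "0 0 0 0 0 0 255;0 0 0 0 0 0 255;0 0 0 0 0 0 255;0 0 20 0 0 0 255;0 0 38 0 0 0 255;0 0 38 0 0 0 255;3.5 -38 0 0 0 -7 255;3.5 -38 0 0 0 -7 255"

```text
time: 32.5
position: [0.4894, 0.2519, 0.1429]
tool_rot: [-3.137, -0.075, -0.007]
ft_force: [-0.2, -1.3, -1.6]
grip_width: 0.523
grip_force: 50.0
```

Call:
move_arm:
  increments: "3.4 -41 0 0 0 0 255;3.4 -41 0 0 0 0 255;3.4 -41 0 0 0 0 255;3 -41 0 0 0 0 255;3 -41 0 0 0 0 255;0 0 0 0 0 0 255;0 0 0 0 0 0 255;0 0 0 0 0 0 255"

```text
time: 33.17
position: [0.5051, 0.044, 0.1401]
tool_rot: [-3.14, -0.074, 0.0]
ft_force: [-0.4, -0.2, 0.1]
grip_width: 0.522
grip_force: 50.0
```

```bash
python3 held.py
```

```text
[0.50511249 0.04404366 0.14014287] [-3.14016609e+00 -7.36960118e-02  4.86968108e-04] [-0.40230767 -0.21131327  0.14718912] 0.5216919121115169
184 (np.float64(0.95), [0.5, 0.6, -15.0], np.float64(0.0))
184 (np.float64(0.95), [0.5, 0.6, -15.0], np.float64(0.0))
```

Upright and on centre. Lower it to about 78 mm.

Call:
move_arm:
  increments: "0 0 -12 0 0 0 255;0 0 -10 0 0 0 255;0 0 -6 0 0 0 255;0 0 -6 0 0 0 255;0 0 -6 0 0 0 255;0 0 -4 0 0 0 255;0 0 0 0 0 0 255;0 0 0 0 0 0 255"

```text
time: 33.88
position: [0.5052, 0.0437, 0.0961]
tool_rot: [-3.141, -0.074, 0.001]
ft_force: [-0.2, 0.3, -0.9]
grip_width: 0.523
grip_force: 50.0
```

Call:
move_arm:
  increments: "0 0 -5 0 0 0 255;0 0 -5 0 0 0 255;0 0 -5 0 0 0 255;0 0 -2 0 0 0 255;0 0 0 0 0 0 255;0 0 0 0 0 0 255;0 0 0 0 0 0 255;0 0 0 0 0 0 255"

```text
time: 34.55
position: [0.5056, 0.0436, 0.0795]
tool_rot: [3.141, 0.074, 0.001]
ft_force: [0.7, 0.3, -2.5]
grip_width: 0.521
grip_force: 50.0
```

Call:
move_arm:
  increments: "0 0 -1 0 0 0 90;0 0 0 0 0 0 90;0 0 29 0 0 0 90;0 0 0 0 0 0 255;0 0 0 0 0 0 255;0 0 0 0 0 0 255;0 0 0 0 0 0 255;0 0 0 0 0 0 255"

```text
time: 35.22
position: [0.5048, 0.0435, 0.1066]
tool_rot: [-3.141, -0.074, 0.002]
ft_force: [-0.4, -0.3, 0.6]
grip_width: 0.356
grip_force: 0.0
```

Call:
move_arm:
  increments: "0 0 -13 0 0 0 255;0 0 -4 0 0 0 255;0 0 -4 0 0 0 255;0 0 -4 0 0 0 255;0 0 -4 0 0 0 255;0 0 -4 0 0 0 255;0 0 -3 0 0 0 255;0 0 0 0 0 0 255"

```text
time: 35.88
position: [0.5062, 0.0464, 0.0725]
tool_rot: [-3.138, -0.077, -0.002]
ft_force: [-2.7, 4.4, 14.3]
grip_width: 0.006
grip_force: 6.8
```

Call:
move_arm:
  increments: "0 0 0 0 0 0 255;0 0 0 0 0 0 255;0 0 5 0 0 0 255;0 0 10 0 0 0 255;0 0 30 0 0 0 120;0 0 40 0 0 0 50;0 0 40 0 0 0 40;0 0 0 0 0 0 40"

```text
time: 36.55
position: [0.5096, 0.0437, 0.2037]
tool_rot: [3.138, 0.073, 0.018]
ft_force: [2.0, 0.8, 0.4]
grip_width: 0.224
grip_force: 0.0
```

Call:
move_arm:
  increments: "0 30 0 0 0 5.5 30;0 30 0 0 0 0 30;-20 30 0 0 0 0 30;-20 30 0 0 0 0 30;0 0 0 0 0 0 30;0 0 0 0 0 0 30;0 0 0 0 0 0 30;0 0 0 0 0 0 30"

```text
time: 37.22
position: [0.4659, 0.1619, 0.1961]
tool_rot: [3.133, 0.221, -0.0]
ft_force: [0.5, 1.2, 0.4]
grip_width: 0.824
grip_force: 0.0
```

```bash
python3 look.py top5.png
```

```text
reader [0.6359 0.05   0.048 ] 0.717 1046 [[0.5297, 0.1251], [0.506, 0.0438], [0.5374, -0.0348]]
inbay0 0
inbay1 163 centre [505.7  42.9] mean [505.3  43.1] size [27.5 45.3] ang 3.6 z 0.0797
inbay2 163 centre [541.8 -35. ] mean [536.1 -35.1] size [45.2 38.3] ang 89.8 z 0.0796
0.75 [ 0.536 -0.033  0.077]
  body 26 centre [538.7 -26. ] mean [517.1 -34.6] size [70.2 66.1] ang 0.9 z 0.057
  cap 297 centre [536.5 -32.5] mean [536.1 -32.2] size [56.2 58.6] ang 88.6 z 0.0732
0.72 [0.497 0.04  0.082]
  body 44 centre [494.3  35.4] mean [485.9  43.7] size [71.2 49.7] ang 87.4 z 0.0571
  cap 285 centre [500.2  40.4] mean [496.3  39.5] size [53.7 56.6] ang 0.8 z 0.073
0.21 [ 0.439 -0.459  0.006]
  body 0
  cap 0
knob 37 centre [662.5 176.2] mean [662.3 176.1] size [14.5 14.4] ang 31.8 z 0.1695
37.3667 [0.46586939 0.16237449 0.19611652]
```

Run:
```python
from h import *
im=ctrl.get_image("side");P=cloud(im)
for r in ctrl.find_in("control",im)[:2]:
    c=r["centre"];print(c,r["score"])
    m=(np.hypot(P[...,0]-c[0],P[...,1]-c[1])<.045)
    for z0,z1 in((.05,.0615),(.064,.075)):
        p=P[m&(P[...,2]>z0)&(P[...,2]<z1)]
        if len(p)>5:q=cv2.minAreaRect((p[:,:2]*1000).astype(np.float32));print(len(p),np.round(q[0],1),np.round(q[1],1),q[2],p.mean(0))
```

```text
[0.3434, 0.305, 0.0583] 0.79
155 [346.5 293.7] [28.5 46.9] 7.546264171600342 [0.34418445 0.29750562 0.05754679]
55 [346.2 293.7] [19.  21.8] 25.34568214416504 [0.34647753 0.29433498 0.06637735]
```

Control has not moved: (346.3, 292.5), yaw about 8°.

Call:
move_arm:
  increments: "-26 28 0 0 0 0 30;-26 28 0 0 0 0 30;-26 28 0 0 0 0 30;-26 28 0 0 0 0 30;-15.5 18 -5 0 0 0 30;0 0 -40 0 0 0 30;0 0 -40 0 0 0 30;0 0 -40 0 0 0 30"

```text
time: 38.13
position: [0.347, 0.2941, 0.0709]
tool_rot: [3.133, 0.225, 0.007]
ft_force: [1.9, -1.3, 0.1]
grip_width: 0.882
grip_force: 0.0
```

Call:
move_arm:
  increments: "0 0 -20 0 0 0 30;0 0 -7 0 0 0 30;0 0 0 0 0 0 30;0 0 0 0 0 0 30;0 0 0 0 0 0 30;0 0 0 0 0 0 30;0 0 0 0 0 0 30;0 0 0 0 0 0 30"

```text
time: 38.8
position: [0.3467, 0.2938, 0.0452]
tool_rot: [3.133, 0.224, 0.004]
ft_force: [0.4, 0.1, -0.3]
grip_width: 0.879
grip_force: 0.0
```

Call:
move_arm:
  increments: "0 0 0 0 0 0 255;0 0 0 0 0 0 255;0 0 0 0 0 0 255;0 0 0 0 0 0 255;0 0 0 0 0 0 255;0 0 0 0 0 0 255;0 0 20 0 0 0 255;0 0 38 0 0 0 255"

```text
time: 39.47
position: [0.3428, 0.2916, 0.0997]
tool_rot: [3.132, 0.226, -0.014]
ft_force: [1.6, -1.8, 1.1]
grip_width: 0.521
grip_force: 50.0
```

Call:
move_arm:
  increments: "0 0 38 0 0 0 255;26 -24 0 0 0 -5.5 255;26 -24 0 0 0 0 255;26 -24 0 0 0 0 255;26 -24 0 0 0 0 255;26 -24 0 0 0 0 255;26 -24 0 0 0 0 255;26.5 -25 0 0 0 0 255"

```text
time: 40.13
position: [0.5292, 0.1233, 0.1399]
tool_rot: [3.14, 0.074, -0.001]
ft_force: [0.3, 0.2, -0.9]
grip_width: 0.523
grip_force: 50.0
```

Call:
move_arm:
  increments: "0 0 0 0 0 0 255;0 0 0 0 0 0 255;0 0 -8 0 0 0 255;0 0 0 0 0 0 255;0 0 0 0 0 0 255;0 0 0 0 0 0 255;0 0 0 0 0 0 255;0 0 0 0 0 0 255"

```text
time: 40.8
position: [0.5282, 0.125, 0.1326]
tool_rot: [3.14, 0.076, 0.001]
ft_force: [0.6, 0.5, -0.8]
grip_width: 0.518
grip_force: 50.0
```

```bash
python3 held.py
```

```text
[0.52821355 0.1249812  0.13256685] [3.14014517e+00 7.55371953e-02 8.21362623e-04] [ 0.63401723  0.52563768 -0.81064027] 0.5183556991430934
215 (np.float64(0.8), [0.8, 0.3, -15.0], np.float64(0.1))
215 (np.float64(0.8), [0.8, 0.3, -15.0], np.float64(0.1))
```

Call:
move_arm:
  increments: "0.5 0 -10 0 0 0 255;0 0 -10 0 0 0 255;0 0 -6 0 0 0 255;0 0 -6 0 0 0 255;0 0 -6 0 0 0 255;0 0 0 0 0 0 255;0 0 0 0 0 0 255;0 0 0 0 0 0 255"

```text
time: 41.52
position: [0.529, 0.1248, 0.0944]
tool_rot: [-3.141, -0.074, -0.0]
ft_force: [-0.6, 0.1, 0.2]
grip_width: 0.526
grip_force: 50.0
```

Call:
move_arm:
  increments: "0 0 -5 0 0 0 255;0 0 -5 0 0 0 255;0 0 -4 0 0 0 255;0 0 -1 0 0 0 255;0 0 0 0 0 0 255;0 0 0 0 0 0 255;0 0 0 0 0 0 255;0 0 0 0 0 0 255"

```text
time: 42.18
position: [0.529, 0.1247, 0.0795]
tool_rot: [3.141, 0.074, 0.0]
ft_force: [-0.2, 0.4, -0.4]
grip_width: 0.52
grip_force: 50.0
```

Call:
move_arm:
  increments: "0 0 -1 0 0 0 90;0 0 0 0 0 0 90;0 0 37 0 0 0 90;0 0 0 0 0 0 255;0 0 0 0 0 0 255;0 0 0 0 0 0 255;0 0 0 0 0 0 255;0 0 0 0 0 0 255"

```text
time: 42.85
position: [0.5282, 0.1244, 0.1144]
tool_rot: [3.14, 0.074, -0.003]
ft_force: [0.4, -0.2, 0.3]
grip_width: 0.356
grip_force: 0.0
```

Call:
move_arm:
  increments: "0 0 -13 0 0 0 255;0 0 -4 0 0 0 255;0 0 -4 0 0 0 255;0 0 -4 0 0 0 255;0 0 -4 0 0 0 255;0 0 -4 0 0 0 255;0 0 -2 0 0 0 255;0 0 0 0 0 0 255"

```text
time: 43.52
position: [0.5303, 0.122, 0.0814]
tool_rot: [3.136, 0.071, 0.002]
ft_force: [-1.9, -4.8, 14.0]
grip_width: 0.007
grip_force: 6.9
```

Call:
move_arm:
  increments: "0 0 0 0 0 0 255;0 0 0 0 0 0 255;0 0 5 0 0 0 255;0 0 10 0 0 0 255;0 0 30 0 0 0 150;0 0 40 0 0 0 130;0 0 40 0 0 0 130;0 0 0 0 0 0 130"

```text
time: 44.18
position: [0.5325, 0.1274, 0.2127]
tool_rot: [-3.139, -0.076, -0.018]
ft_force: [2.4, 1.5, -0.1]
grip_width: 0.23
grip_force: 0.0
```

Call:
move_arm:
  increments: "32.5 12 0 0 0 0 130;32.5 12 0 0 0 0 130;32.5 12.5 0 0 0 0 130;32.5 12.5 0 0 0 0 130;0 0 0 0 0 0 130;0 0 0 0 0 0 130;0 0 -35 0 0 0 130;0 0 -28 0 0 0 130"
  grip_force: 10

```text
time: 44.85
position: [0.6585, 0.1745, 0.1429]
tool_rot: [-3.14, -0.076, -0.004]
ft_force: [-0.5, -1.0, -0.9]
grip_width: 0.489
grip_force: 0.0
```

```bash
python3 look.py top6.png
```

```text
reader [0.6369 0.0496 0.0505] 0.546 295 [[0.5306, 0.1243], [0.5071, 0.043], [0.5387, -0.0355]]
inbay0 62 centre [527.3 139.4] mean [527.  137.6] size [33.3 18.3] ang 32.6 z 0.0804
inbay1 0
inbay2 0
0.25 [ 0.492 -0.328  0.004]
  body 106 centre [ 492.3 -328. ] mean [ 490.2 -326.3] size [27.8 46.8] ang 3.1 z 0.0607
  cap 51 centre [ 492.5 -326.7] mean [ 492.7 -328.7] size [26.7 43.1] ang 3.7 z 0.0643
0.59 [0.525 0.138 0.08 ]
  body 32 centre [502.8 133.7] mean [504.4 138.4] size [48.9 30.7] ang 71.7 z 0.0578
  cap 205 centre [518.6 146.1] mean [518.5 144.1] size [58.9 38.7] ang 34.8 z 0.0719
knob 0
45.0 [0.65750106 0.17360532 0.14230933]
```

Call:
move_arm:
  increments: "0 0 0 0 0 0 130;0 0 0 0 0 0 130;0 0 0 0 0 0 130;0 0 0 0 0 0 130;0 0 0 0 0 0 130;0 0 0 0 0 0 130;0 0 0 0 0 0 130;0 0 0 0 0 0 130"

```text
time: 45.67
position: [0.6588, 0.1736, 0.1423]
tool_rot: [3.141, 0.074, -0.0]
ft_force: [0.9, 0.7, 0.1]
grip_width: 0.492
grip_force: 0.0
```

Call:
move_arm:
  increments: "3.5 2.5 5 0 0 0 130;0 0 0 0 0 0 130;0 0 0 0 0 0 255;0 0 0 0 0 0 255;0 0 0 0 0 0 255;0 0 0 0 0 0 255;0 0 0 0 0 0 255;0 0 0 0 0 0 255"

```text
time: 46.33
position: [0.6622, 0.1771, 0.1472]
tool_rot: [-3.139, -0.075, -0.0]
ft_force: [0.4, 1.7, -0.9]
grip_width: 0.176
grip_force: 10.0
```

Call:
move_arm:
  increments: "-9.3 1.2 0 0 0 0 255;-9.3 1.2 0 0 0 0 255;-9.4 0 0 0 0 0 255;-9.4 0 0 0 0 0 255;-9.4 -1.5 0 0 0 0 255;-9.4 -1.5 0 0 0 0 255;-9 -2.8 0 0 0 0 255;-9 -2.8 0 0 0 0 255"

```text
time: 47.0
position: [0.5858, 0.1723, 0.1472]
tool_rot: [-3.138, -0.078, 0.002]
ft_force: [0.3, 6.9, -2.0]
grip_width: 0.182
grip_force: 10.0
```

Call:
move_arm:
  increments: "-8.6 -4.1 0 0 0 0 255;-8.6 -4.1 0 0 0 0 255;-7.8 -5.2 0 0 0 0 255;-7.8 -5.2 0 0 0 0 255;-7 -6.4 0 0 0 0 255;-7 -6.4 0 0 0 0 255;-6 -7.3 0 0 0 0 255;-6 -7.3 0 0 0 0 255"

```text
time: 47.67
position: [0.5232, 0.1298, 0.147]
tool_rot: [-3.135, -0.083, 0.013]
ft_force: [-10.7, 11.1, 4.8]
grip_width: 0.179
grip_force: 10.0
```

Call:
move_arm:
  increments: "0 0 0 0 0 0 255;0 0 0 0 0 0 255;0 0 0 0 0 0 130;0 0 0 0 0 0 130;0 0 0 0 0 0 130;0 0 40 0 0 0 130;0 0 40 0 0 0 130;0 0 0 0 0 0 130"

```text
time: 48.33
position: [0.5328, 0.1243, 0.2342]
tool_rot: [3.14, 0.072, 0.016]
ft_force: [1.6, 2.4, 0.4]
grip_width: 0.474
grip_force: 0.0
```

Call:
move_arm:
  increments: "0 -40 0 0 0 0 130;0 -40 0 0 0 0 130;0 -40 0 0 0 0 130;0 -40 0 0 0 0 130;0 -40 0 0 0 0 130;0 -40 0 0 0 0 130;0 -40 0 0 0 0 130;0 0 0 0 0 0 130"

```text
time: 49.0
position: [0.527, -0.1687, 0.2264]
tool_rot: [3.136, 0.049, -0.004]
ft_force: [0.3, -1.9, -0.4]
grip_width: 0.491
grip_force: 0.0
```

```bash
python3 look.py top7.png
python3 - <<'E'
from h import *
P=np.load("c.npy"); m=(np.hypot(P[...,0]-.53,P[...,1]-.125)<.06)&(P[...,2]>.16)&(P[...,2]<.18); print(P[m].mean(0))
m=(np.hypot(P[...,0]-.53,P[...,1]-.125)<.06)&(P[...,2]>.133)&(P[...,2]<.148); print(P[m].mean(0))
im=ctrl.get_image("side");save(im,"s8.png")
E
```

```text
reader [0.636  0.0496 0.0426] 0.68 1298 [[0.5303, 0.1252], [0.5061, 0.0441], [0.5371, -0.0347]]
inbay0 59 centre [525.9 112.3] mean [525.7 111.1] size [23.9 59.1] ang 38.8 z 0.0792
inbay1 168 centre [503.6  38.5] mean [504.9  42.3] size [53.  48.4] ang 88.3 z 0.0798
inbay2 166 centre [528.4 -29.5] mean [535.6 -34.4] size [55.5 43.1] ang 88.3 z 0.0797
0.72 [ 0.536 -0.034  0.076]
  body 25 centre [539.4 -26.3] mean [514.9 -33.6] size [70.7 67.6] ang 3.7 z 0.0566
  cap 305 centre [537.  -33.6] mean [535.5 -33.8] size [58.3 58.3] ang 66.4 z 0.073
0.56 [0.501 0.04  0.079]
  body 42 centre [506.5  34.6] mean [488.9  42.6] size [71.8 70.1] ang 0.1 z 0.0581
  cap 294 centre [501.   40.5] mean [499.3  39.1] size [56.3 56.2] ang 88.3 z 0.0736
0.32 [0.576 0.051 0.007]
  body 7
  cap 3
0.69 [0.52  0.105 0.086]
  body 47 centre [514.9 107.8] mean [513.1 102.5] size [48.8 72.5] ang 28.9 z 0.0578
  cap 262 centre [517.3 102.3] mean [518.5 101.8] size [50.5 58.1] ang 52.7 z 0.0721
knob 0
49.15 [ 0.52865376 -0.15696732  0.22707937]
[0.53091555 0.12786049 0.16874092]
[0.52914519 0.127218   0.13984747]
```

View pics/s8.png

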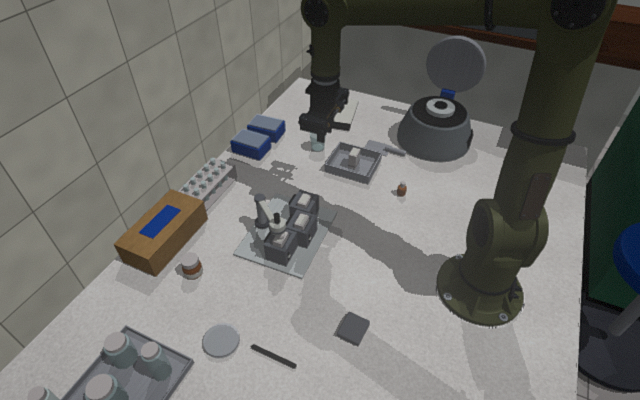

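The side view shows the head over the near bay at (277,220) and all three bays filled. The used cartridge is upright in the tray at (352,155), and the bystanders are in place. The head is about 3 mm off centre, so I'll hand in.

```bash
python3 -c "
from bench import ctrl
print(ctrl.close_job())"
```

```text
the job is handed in; nothing more can be done
None
```

The job is handed in, but no verdict came back: at the last look the used cartridge stood in the waste tray, all three fresh cartridges were held down in their bays, and the reading head was about 3 mm off the capped one's centre; one fresh cartridge tilted on its first insertion and had to be set down and regrasped.

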